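Seat a keyed bayonet collar on a sprung filling spigot

ROBOT

A 6-joint arm with a two-finger parallel gripper is mounted at the origin on a cart in front of the work surface, level with it; the furniture and walls round the work are solid. World frame = base frame: x ahead of the robot, y to its left, z up, the work surface at z = 0. Lengths are in m, angles in rad, forces in N, time in s.
With the tool pointing down it reaches from about 0.225 to 0.875 m from the base axis. Payload 3.4 kg.
Tool frame: the origin (TCP) lies on the centre line of the jaws, within the pads' length; the fingertips stand 22 mm ahead of it and the grasp point (between the pads) lies 3 mm ahead of it; z points along the fingers, y is the line along which they close (so a half turn about z gives the same grasp; the last joint's range is limited). The gripper opens to 85 mm and grips with 20 to 120 N. Pads are 22 mm wide; open, the fingers measure 114 mm over their backs; the gripper's body (76 mm by 85 mm) begins 54 mm behind the grasp point. The pads swing forward as they close: fully open they stand 13 mm farther back than shut.
Start: joints at [1.21, 0.276, 1.505, -0, 1.361, -0.121], TCP at [0.137, 0.559, 0.253] pointing down, gripper open.
Joint ranges: [-2.89, 2.89], [-0.75, 2.08], [0.22, 2.7], [-1.18, 4.32], [0.11, 2.71], [-2.7, 2.7]. Speed limits (rad/s): [2.57, 2.57, 3.14, 3.14, 3.14, 3.14].

INTERFACE

Orientations are given as a unit quaternion [w, x, y, z].
In Python, from rig import readout, optics, ticket gives the robot as it stands. The module is installed in compiled form; this text tells all that it offers.
- The arm moves only by the tool move_tool, called after "Request:" as name(argument=value, ...) on one line, values as JSON. Schema: {"type":"object","properties":{"moves":{"type":"array","items":{"type":"number"},"minItems":4,"maxItems":20},"finger_gap":{"type":"number"},"grip_n":{"type":"number"},"only":{"type":"string"},"quiet":{"type":"boolean"},"lines":{"type":"string"}},"required":["moves"],"additionalProperties":false}. moves is one flat list of numbers that holds 1 to 5 rows one after another, with no inner brackets; each row has 4 numbers: dx, dy, dz in m, then a turn about the tool's z in rad; each row shifts and turns the commanded pose from where the row before left it, along the tool's axes as they then stand; what a row does not reach is not made up. A row lasts 1/12 s, in which the tool goes at most 0.0417 m and 0.125 rad, less where a joint would pass 70% of its speed; a pose out of reach is approached as far as the arm can. finger_gap is the finger opening in m, set as the call begins (left out keeps the last). The fingers move at their own pace and stop on an object; grip_n is the grip in N (left out, the last holds). Time passes only in rows, so rows that do not move let the fingers close. The tool returns the time, the measured TCP pose, the force, the opening and the grip force at its end. only (a regular expression) keeps the lines of the reply that match it, lines (a string "A,B") keeps lines A to B, and quiet returns only ok. Input that does not fit is refused with a message, and nothing moves.
- readout.get_state(): the state, without advancing time (a new reading comes with each control period).
- optics.get_image(name): name is "side" or "top"; returns a dict with "img" (420x560x3 uint8, red, green, blue), "camera_matrix" (3x3 intrinsics, pixels), "T" (4x4, takes a point from camera to world coordinates). Camera axes: x right, y down, z forward; pixel columns grow to the right and rows downward; lengths in m; the calibration is good to about 2 mm. A picture is of the moment at which its call begins. There is no depth.
- ticket.sign_off(): hands the job in; it is judged then, once.
The state is a dict: "clock": time; "qpos": joint angles; "qd": joint speeds; "effort": joint torques, N m; "position": TCP position; "ee_rot": TCP orientation; "contact_force": force on the tool from outside, world axes, zero at the start; "moment": the same for the moment, N m; "width": finger opening in m; "gripper_force": force on a finger pad.
Only numpy, scipy, OpenCV 4.12 (cv2) and the standard library are available. Lean on these libraries where they do the work, as an engineer would, in place of code of your own. Each camera call takes 0.05 s, during which the arm holds its last target. There are 200 camera calls.

TASK

Pick up the black knurled collar and put it over the steel spigot of the blue filling mount, then turn it until its hidden keyways drop over the lugs. Push it fully home against the spring plate, down on to the aluminium seat, and finish while still gripping it and holding it there. Leave the grease jar, the bolt and the scraper where they are.

Things in the scene. Friction and masses are not known exactly. Their poses are not given: they have to be found in the camera images.
- collar: Loose knurled collar, black with fine grey ribs and an aluminium top rim, 50 mm across, 40 mm high, about 0.14 kg, standing upright on the table. Origin: centre of its underside; z is its axis, up. A 28 mm bore runs right through. Hidden inside, in a lip 1.5 to 24 mm above the underside: four keyways 10.6 mm wide, out to 20 mm from the axis, along its own +x, +y, -x and -y.
- mount: Fixed blue foot plate 100 x 100 x 14 mm (four bolt heads to 20 mm) with an aluminium seat tube, 57 mm across, on it. Origin: centre of the underside, on the table; z up. Tube, spring plate and spigot all share this axis. Home is with the collar's underside on the flat top of the tube, 40 mm above the table.
- spigot_tip (a point): Centre of the top of the steel spigot, on the mount's axis, 84 mm above the table. The spigot is 26 mm across and tapers over its last 12 mm to 15 mm across.
- lug_level (a point): On the mount's axis level with the tops of the four brass lugs, 63.5 mm above the table. Lugs: 6 mm wide, 8 mm high, 90 degrees apart, out to 18 mm from the axis, at an angle that differs each time and is not told. Off the keyways the collar stops on them, underside at 62 mm; turned into line (up to 90 degrees, within about 0.1 rad) it drops past them and stays in the keyways.
- spring_plate (a joint): Orange sprung plate inside the seat tube, round the spigot, 40 mm across. Value: how far it is pressed down, m. It meets the lip inside the collar: pressing starts with the underside at 50 mm and the value is 0.010 with it on the seat. It pushes up with 5 N at 0, rising evenly to 12 N at 0.010, so it lifts the collar off the seat if let go.
- grease_jar: Bystander: white jar with yellow lid, 66 mm across, 68 mm high, loose. Origin: centre of the underside.
- bolt: Bystander: hex bolt lying on its side, 47 x 18 x 16 mm, loose. Origin: centre of the underside.
- scraper: Bystander: putty scraper with wooden handle lying flat, 158 x 60 x 13 mm, long side along its own y, loose. Origin: centre of the underside.
Things that resemble listed ones, but are neither listed nor needed, are in the scene too. What is shaped like the collar but orange or turquoise is not meant.

How it is judged:
On the way, in this order (a step that is already met when the one before it is completed fails the run):
1. the collar is lifted higher than the spigot's tip (z of collar in the frame of mount above 0.084 m), for 0.05 s.
2. the collar is upright over the spigot, its underside below the spigot's tip (z of collar in the frame of mount below 0.078 m and horizontal distance between collar and mount below 0.006 m and angle between collar's own z axis and vertical below 0.2 rad), for 0.05 s.
At the end, for the whole second after the job is handed in: The collar sits on the seat (underside within 2.5 mm of it, centred within 4 mm, tilted less than 0.08 rad), the spring plate is pressed in more than 7.5 mm, and the fingers still hold the collar (more than 2 N) with everything at rest (z of collar in the frame of mount between 0.037 and 0.0425 m and horizontal distance between collar and mount below 0.004 m and angle between collar's own z axis and vertical below 0.08 rad and value of joint spring_plate above 0.0075 m and contact force between the fingers and collar above 2 N and linear speed of collar below 0.02 m/s); the arm keeps its last pose, push and grip.
It fails at once if the grease jar is pushed more than 30 mm from its place (distance of grease_jar from where it was at the start of the episode above 0.03 m).
It fails at once if the bolt is pushed more than 30 mm from its place (distance of bolt from where it was at the start of the episode above 0.03 m).
It fails at once if the scraper is pushed more than 30 mm from its place (distance of scraper from where it was at the start of the episode above 0.03 m).
It also fails if it takes over 72 s, if anything falls off the work surface, if the arm or the gripper's body presses on something with over 40 N, if the wrist force passes 120 N, or if a joint passes its speed limit or range.

## Working session

There is one attempt and no reset: what is moved stays moved. The work goes in short steps, Python scripts to look and compute and a tool call to move; the robot and the scene stay as the last step left them, time stands still between calls to the robot, and variables do not carry over. Pictures are saved under pics/ and viewed, at most 10 in all, crops included, and the job is handed in when it is done.

```bash
mkdir -p pics
```

Run:
```python
from rig import readout, optics
import cv2
for n in("side","top"):
    d=optics.get_image(n); cv2.imwrite(f"pics/{n}0.png",d["img"][:,:,::-1]); print(n,d["camera_matrix"].tolist(),d["T"].round(4).tolist())
s=readout.get_state(); print(s)
```

```text
side [[381.19163878409523, 0.0, 279.91390539114155], [0.0, 381.19163878409523, 208.75800365986848], [0.0, 0.0, 1.0]] [[-0.9574, -0.1514, 0.2459, 0.3727], [-0.2878, 0.428, -0.8568, 0.9415], [0.0245, -0.891, -0.4533, 0.4788], [0.0, 0.0, 0.0, 1.0]]
top [[527.1499994507435, 0.0, 284.5134019698086], [0.0, 527.1499994507435, 204.44794074205856], [0.0, 0.0, 1.0]] [[-0.0141, -0.9918, 0.1272, 0.4338], [-0.9996, 0.0173, 0.0239, 0.1675], [-0.0259, -0.1268, -0.9916, 1.246], [0.0, 0.0, 0.0, 1.0]]
{'clock': 0.1, 'qpos': array([ 1.21000274e+00,  2.76533483e-01,  1.50600863e+00, -5.08582993e-06,
        1.36072518e+00, -1.21007752e-01]), 'qd': array([ 0.00084804,  0.00095866, -0.00213524,  0.00104021, -0.00101248,
        0.00215039]), 'effort': array([ 4.76520690e-04, -4.17708778e+01, -2.46400416e+01, -1.46692009e-04,
        5.85646936e-03,  1.90569114e-05]), 'position': array([0.13641277, 0.55812748, 0.25252437]), 'ee_rot': array([-1.97351578e-04,  1.19605322e-01,  9.92821165e-01, -8.13737321e-04]), 'contact_force': array([0.10007202, 0.15658835, 0.14531947]), 'moment': array([ 0.02629042,  0.03716042, -0.015487  ]), 'gripper_force': 0.0, 'width': 0.08558327689119026}
```

View pics/side0.png

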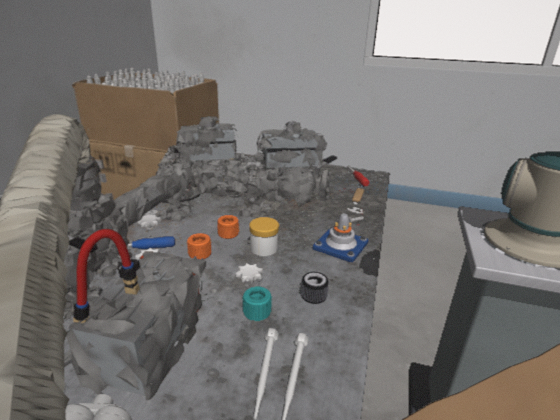

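View pics/top0.png

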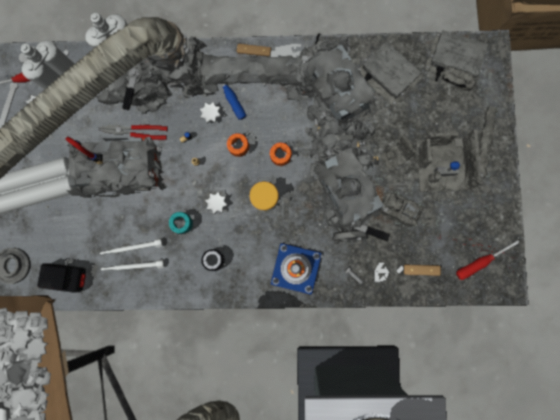

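The side view shows the black collar at about (314,287) and the mount at (341,238). In the top view the collar is at (212,260), the mount at (297,267) and the bolt at (354,275). Next I'll measure them more finely.

Create h.py:
```python
import numpy as np, cv2
from rig import optics, readout
def ray(d,u,v):
    K,T=d["camera_matrix"],d["T"]; r=T[:3,:3]@np.linalg.inv(K)@[u,v,1]; return T[:3,3],r
def onplane(d,u,v,z):
    o,r=ray(d,u,v); return o+r*(z-o[2])/r[2]
def proj(d,p):
    T=d["T"]; c=d["camera_matrix"]@(T[:3,:3].T@(np.array(p)-T[:3,3])); return c[:2]/c[2]
```

Run:
```python
from h import *
t=optics.get_image("top"); s=optics.get_image("side")
a=cv2.resize(t["img"][230:300,180:320],None,fx=5.6,fy=5.6,interpolation=cv2.INTER_CUBIC)[:,:,::-1]
b=cv2.resize(s["img"][200:305,290:380],None,fx=4,fy=4,interpolation=cv2.INTER_CUBIC)[:,:,::-1]
im=np.zeros((392,784,3),np.uint8); im[:]=a; cv2.imwrite("pics/t1.png",im); cv2.imwrite("pics/s1.png",b)
print(onplane(t,212,260,.04),onplane(s,314,279,.04))
print(onplane(t,296,268,.084),onplane(s,344,214,.084))
hsv=cv2.cvtColor(t["img"],cv2.COLOR_RGB2HSV)
for n,d in(("top",t),("side",s)):
    hsv=cv2.cvtColor(d["img"],cv2.COLOR_RGB2HSV)
    m=cv2.inRange(hsv,(105,120,40),(125,255,255))
    for c in cv2.findContours(m,0,2)[0]:
        if cv2.contourArea(c)>150: print(n,cv2.contourArea(c),cv2.minAreaRect(c),onplane(d,*cv2.minAreaRect(c)[0],.014))
```

```text
[0.46342109 0.36400402 0.04      ] [0.46713508 0.36832659 0.04      ]
[0.44221109 0.17229224 0.084     ] [0.44361862 0.17201918 0.084     ]
top 1513.0 ((295.94122314453125, 268.2353515625), (42.6862678527832, 42.6862678527832), 14.03624439239502) [0.44218056 0.17272706 0.014     ]
top 267.0 ((233.37387084960938, 101.337158203125), (36.7088737487793, 9.007896423339844), 61.69924545288086) [0.84586947 0.31753763 0.014     ]
side 314.0 ((152.69671630859375, 242.66395568847656), (9.415718078613281, 41.28429412841797), 84.80557250976562) [0.84720324 0.32024135 0.014     ]
side 386.0 ((339.9386291503906, 243.67898559570312), (49.45946502685547, 26.891891479492188), 18.924644470214844) [0.44385414 0.18622983 0.014     ]
```

View pics/t1.png

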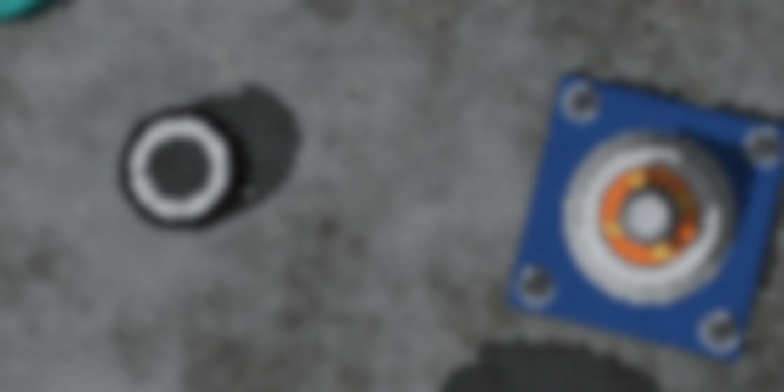

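View pics/s1.png

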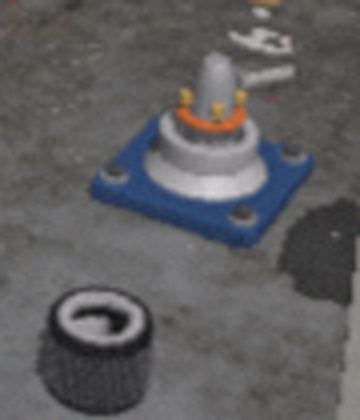

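The top crop shows the collar rim centred at about (180,167) and the spigot tip at (648,213). Gold lug spots are visible around the tip. The side crop puts the rim centre at about (101,322) and the tip at (218,58). I'll triangulate both and work out the move.

Add to h.py:
```python
def tri(t,pt,s,ps):
    (o1,r1),(o2,r2)=ray(t,*pt),ray(s,*ps)
    k=np.linalg.lstsq(np.c_[r1,-r2],o2-o1,rcond=None)[0]
    a,b=o1+k[0]*r1,o2+k[1]*r2; return (a+b)/2,a-b
def totool(p):
    from scipy.spatial.transform import Rotation as R
    st=readout.get_state(); q=st["ee_rot"]; r=R.from_quat([*q[1:],q[0]])
    print("pos",st["position"].round(4),"toolx",r.as_matrix()[:,0].round(4),"z",r.as_matrix()[:,2].round(4),"delta tool",r.inv().apply(np.array(p)-st["position"]).round(4),"q",st["qpos"].round(3))
```

Run:
```python
from h import *
t=optics.get_image("top"); s=optics.get_image("side")
def rim(d,c,r):
    u,v=int(c[0]),int(c[1]); g=cv2.cvtColor(d["img"],cv2.COLOR_RGB2GRAY)
    x=g[v-r:v+r+1,u-r:u+r+1]; big=cv2.resize(x,None,fx=8,fy=8,interpolation=cv2.INTER_CUBIC)
    m=(big>135).astype(np.uint8)
    c=max(cv2.findContours(m,0,1)[0],key=cv2.contourArea); e=cv2.fitEllipse(cv2.convexHull(c))
    return np.array([u-r,v-r])+(np.array(e[0])+.5)/8-.5, np.array(e[1])/8
pt,e1=rim(t,(212,260),11); ps,e2=rim(s,(315,280),14)
print(pt,e1,ps,e2,tri(t,pt,s,ps),onplane(t,*pt,.04),onplane(s,*ps,.04))
print(tri(t,(295.3,267.6),s,(344,214)),onplane(t,295.3,267.6,.084),onplane(s,344,214,.084))
totool(onplane(t,*pt,.04))
```

```text
[211.48671722 259.52552509] [16.36074066 17.10430908] [314.84607124 278.80542946] [12.21213913 20.53390121] (array([0.46528506, 0.36549587, 0.03870419]), array([-1.46834075e-03, -1.86014379e-04, -6.79493480e-05])) [0.46451697 0.36518487 0.04      ] [0.46575165 0.3672401  0.04      ]
(array([0.44327285, 0.17381943, 0.08493026]), array([-3.56787496e-04, -3.13249190e-05, -3.04062174e-06])) [0.44310193 0.17380882 0.084     ] [0.44361862 0.17201918 0.084     ]
pos [0.1365 0.5584 0.253 ] toolx [-9.714e-01  2.375e-01  1.000e-04] z [-2.e-04 -5.e-04 -1.e+00] delta tool [-0.3645 -0.1097  0.2131] q [ 1.21   0.276  1.505  0.     1.361 -0.121]
```

Request:
move_tool(moves=[-0.0365, -0.011, 0, 0, -0.0365, -0.011, 0, 0, -0.0365, -0.011, 0, 0, -0.0365, -0.011, 0, 0, -0.0365, -0.011, 0, 0], finger_gap=0.085, grip_n=60)

```text
clock: 0.72
position: [0.3019, 0.4608, 0.2534]
ee_rot: [0.0, 0.119, 0.993, 0.0]
contact_force: [0.3, 0.7, 0.2]
width: 0.0856
gripper_force: 0.0
```

Request:
move_tool(moves=[-0.0365, -0.011, 0, 0, -0.0365, -0.011, 0, 0, -0.0365, -0.011, 0, 0, -0.0365, -0.011, 0, 0, -0.0365, -0.011, 0, 0])

```text
clock: 1.13
position: [0.4664, 0.3638, 0.2534]
ee_rot: [0.0, 0.12, 0.993, 0.0]
contact_force: [0.2, 0.9, -0.1]
width: 0.085
gripper_force: 0.0
```

Request:
move_tool(moves=[0, 0, 0.03, 0, 0, 0, 0.03, 0, 0, 0, 0.03, 0, 0, 0, 0, 0])

```text
clock: 1.47
position: [0.4618, 0.3624, 0.1574]
ee_rot: [-0.005, 0.12, 0.993, -0.004]
contact_force: [-1.2, -0.8, -0.6]
width: 0.0851
gripper_force: 0.0
```

```bash
python3 -c "
from h import *
totool([.4653,.3655,.028])"
```

```text
pos [0.4618 0.3624 0.1574] toolx [-0.9711  0.2385  0.0088] z [-0.0106 -0.0064 -0.9999] delta tool [-0.0038  0.005   0.1293] q [ 0.547  0.367  1.618  0.     1.169 -0.783]
```

Request:
move_tool(moves=[0, 0, 0, 0, 0, 0, 0, 0, 0, 0, 0, 0], quiet=true)

```text
ok
```

```bash
python3 -c "
from h import *
totool([.4653,.3655,.028])
d=optics.get_image('top'); cv2.imwrite('pics/t2.png',cv2.resize(d['img'][200:310,130:330,::-1],None,fx=4,fy=4))
print(proj(d,readout.get_state()['position']),proj(d,[.4653,.3655,.04]))"
```

```text
pos [0.4662 0.3661 0.1657] toolx [-0.9715  0.237  -0.0031] z [ 0.0038  0.0023 -1.    ] delta tool [ 0.0012 -0.0012  0.1377] q [ 0.548  0.36   1.606  0.     1.171 -0.783]
[201.05914601 257.33776737] [211.35051957 259.18315292]
```

Request:
move_tool(moves=[0.001, -0.001, 0.03, 0, 0, 0, 0.03, 0, 0, 0, 0.03, 0, 0, 0, 0.02, 0, 0, 0, 0.01, 0], quiet=true)

```text
ok
```

Request:
move_tool(moves=[0, 0, 0.01, 0, 0, 0, 0.007, 0, 0, 0, 0, 0, 0, 0, 0, 0, 0, 0, 0, 0])

```text
clock: 2.6
position: [0.4647, 0.3649, 0.0275]
ee_rot: [0.001, 0.12, 0.993, 0.001]
contact_force: [-0.5, 0.2, 0.5]
width: 0.0847
gripper_force: 0.0
```

```bash
python3 -c "
from h import *
totool([.4653,.3655,.028])
d=optics.get_image('side'); cv2.imwrite('pics/s2.png',cv2.resize(d['img'][180:330,230:400,::-1],None,fx=4,fy=4))"
```

```text
pos [0.4647 0.3649 0.0275] toolx [-0.9714  0.2374 -0.0017] z [ 0.0021  0.0013 -1.    ] delta tool [-0.0005  0.0008 -0.0005] q [ 0.548  0.503  1.771  0.     0.865 -0.783]
```

View pics/s2.png

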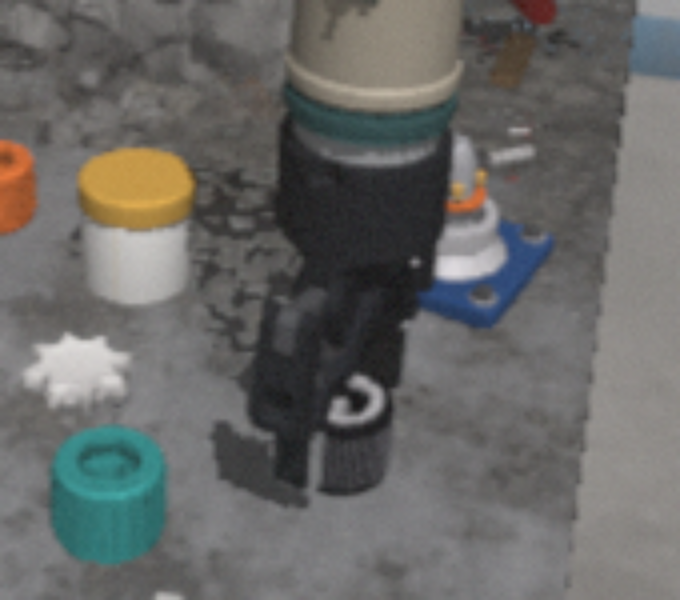

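The collar sits between the open jaws at about (355,430), with one finger on each side. I'll close and lift.

Request:
move_tool(moves=[0, 0, 0, 0, 0, 0, 0, 0, 0, 0, 0, 0, 0, 0, 0, 0, 0, 0, 0, 0], finger_gap=0.03, grip_n=70, quiet=true)

```text
ok
```

Request:
move_tool(moves=[0, 0, 0, 0, 0, 0, 0, 0, 0, 0, 0, 0, 0, 0, 0, 0])

```text
clock: 3.4
position: [0.4643, 0.3647, 0.0271]
ee_rot: [0.001, 0.12, 0.993, 0.001]
contact_force: [-0.5, 0.3, 5.5]
width: 0.045
gripper_force: 71.8
```

Request:
move_tool(moves=[0, 0, -0.015, 0, 0, 0, -0.03, 0, 0, 0, -0.03, 0, 0, 0, -0.025, 0, 0, 0, -0.015, 0])

```text
clock: 3.82
position: [0.4645, 0.3647, 0.1437]
ee_rot: [0.001, 0.12, 0.993, 0.001]
contact_force: [-0.2, 0.6, -2.1]
width: 0.0448
gripper_force: 71.7
```

Request:
move_tool(moves=[0, 0, 0, 0, 0, 0, 0, 0, 0, 0, 0, 0, 0, 0, 0, 0])

```text
clock: 4.15
position: [0.4626, 0.3636, 0.1392]
ee_rot: [-0.002, 0.12, 0.993, -0.001]
contact_force: [0.2, -0.5, -1.7]
width: 0.0452
gripper_force: 71.8
```

```bash
python3 -c "
from h import *
totool([.4433,.1735,.142])"
```

```text
pos [0.4626 0.3636 0.1392] toolx [-0.9714  0.2375  0.0029] z [-0.0035 -0.0021 -1.    ] delta tool [-0.0264 -0.1892 -0.0023] q [ 0.548  0.381  1.646  0.     1.119 -0.783]
```

Request:
move_tool(moves=[-0.004, -0.02, 0, 0, -0.004, -0.03, 0, 0, -0.004, -0.03, 0, 0, -0.004, -0.02, 0, 0, 0, 0, 0, 0], quiet=true)

```text
ok
```

Request:
move_tool(moves=[0, 0, 0, 0, 0, 0, 0, 0, 0, 0, 0, 0, 0, 0, 0, 0])

```text
clock: 4.9
position: [0.4557, 0.2642, 0.141]
ee_rot: [-0.0, 0.119, 0.993, 0.0]
contact_force: [0.3, 0.3, -2.3]
width: 0.0447
gripper_force: 72.1
```

```bash
python3 -c "
from h import *
totool([.4433,.1735,.142])
p=readout.get_state()['position']
out=[]
for n in('side','top'):
    d=optics.get_image(n); c=proj(d,p); print(n,c); u,v=c.astype(int); out.append(cv2.resize(d['img'][v-50:v+50,u-40:u+40,::-1],None,fx=5,fy=5,interpolation=cv2.INTER_CUBIC))
cv2.imwrite('pics/g.png',np.hstack(out))"
```

```text
pos [0.4557 0.2642 0.141 ] toolx [-9.716e-01  2.366e-01  3.000e-04] z [-3.e-04  3.e-04 -1.e+00] delta tool [-0.0094 -0.0911 -0.001 ] q [ 0.393  0.294  1.78   0.     1.068 -0.939]
side [334.1045588  208.06620134]
top [251.74849732 261.93678709]
```

View pics/g.png

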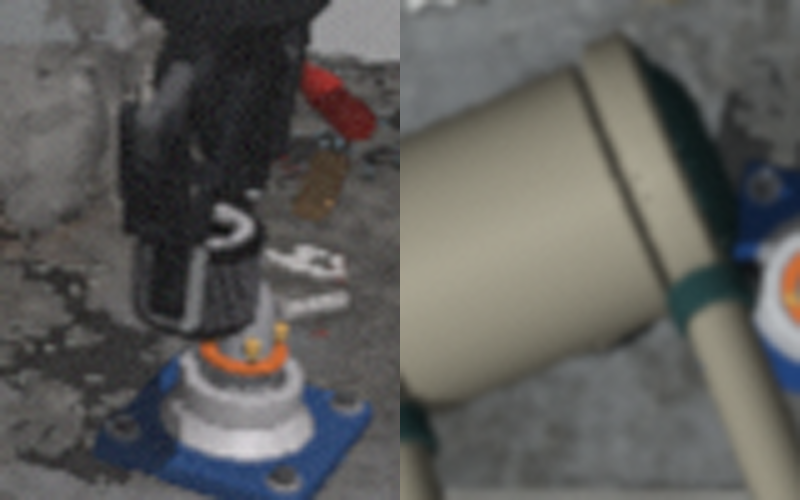

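The side view shows the collar upright in the jaws, spanning x 135 to 265 in the crop. It is centred on the projected TCP at about 201. Moving over the spigot.

Request:
move_tool(moves=[-0.002, -0.02, 0, 0, -0.003, -0.025, 0, 0, -0.002, -0.023, 0, 0, -0.002, -0.018, 0, 0, 0, -0.005, 0, 0], quiet=true)

```text
ok
```

Request:
move_tool(moves=[0, 0, 0, 0, 0, 0, 0, 0, 0, 0, 0, 0, 0, 0, 0, 0, 0, 0, 0, 0])

```text
clock: 5.83
position: [0.4429, 0.1736, 0.1413]
ee_rot: [0.0, 0.119, 0.993, 0.0]
contact_force: [-0.2, -0.1, -2.4]
width: 0.0448
gripper_force: 72.2
```

```bash
python3 -c "
from h import *
totool([.4433,.1735,.142])
p=readout.get_state()['position']
d=optics.get_image('side'); c=proj(d,p); print(c,proj(d,p-[0,0,.0275]),proj(d,[.4433,.1735,.084])); u,v=c.astype(int); cv2.imwrite('pics/g2.png',cv2.resize(d['img'][v-40:v+60,u-50:u+50,::-1],None,fx=6,fy=6,interpolation=cv2.INTER_CUBIC))
print(u-50,v-40)"
```

```text
pos [0.4429 0.1736 0.1413] toolx [-9.716e-01  2.365e-01 -1.000e-04] z [ 2.e-04  3.e-04 -1.e+00] delta tool [-0.0004 -0.     -0.0007] q [ 0.227  0.223  1.884  0.     1.034 -1.105]
[346.86485204 191.04687818] [345.56680252 202.42068066] [344.04702525 214.31255378]
296 151
```

View pics/g2.png

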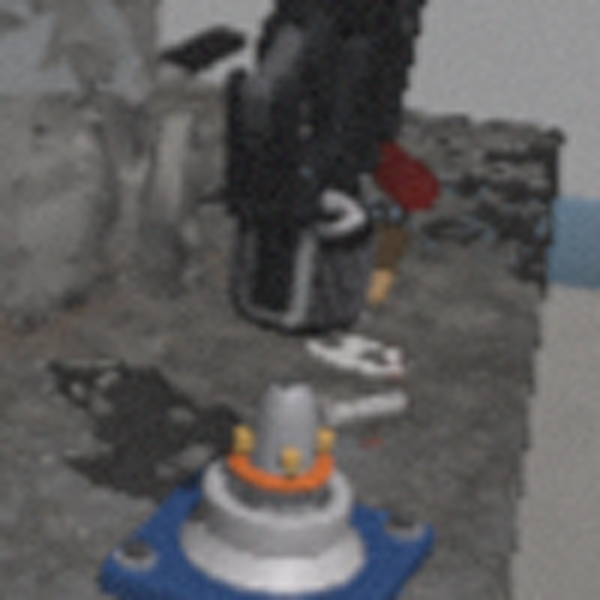

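The collar's axis lines up with the spigot: collar centre x is about 305, the tip is about 289, and the offset matches the camera slant. Descending.

Request:
move_tool(moves=[0, 0, 0.012, 0, 0, 0, 0.012, 0, 0, 0, 0.008, 0, 0, 0, 0.005, 0, 0, 0, 0, 0])

```text
clock: 6.3
position: [0.442, 0.1728, 0.1032]
ee_rot: [-0.001, 0.119, 0.993, -0.0]
contact_force: [0.7, 0.0, -1.5]
width: 0.045
gripper_force: 72.2
```

Request:
move_tool(moves=[0, 0, 0.004, 0, 0, 0, 0.003, 0, 0, 0, 0, 0, 0, 0, 0, 0, 0, 0, 0, 0])

```text
clock: 6.72
position: [0.4425, 0.1732, 0.0974]
ee_rot: [-0.0, 0.12, 0.993, 0.0]
contact_force: [-0.6, 2.0, -3.4]
width: 0.0452
gripper_force: 72.3
```

Request:
move_tool(moves=[0, 0, 0.003, 0, 0, 0, 0.003, 0, 0, 0, 0, 0, 0, 0, 0, 0])

```text
clock: 7.05
position: [0.4424, 0.1734, 0.091]
ee_rot: [-0.0, 0.12, 0.993, 0.001]
contact_force: [-0.9, 5.3, -2.7]
width: 0.045
gripper_force: 72.3
```

Request:
move_tool(moves=[0, 0, 0.002, 0, 0, 0, 0.001, 0, 0, 0, 0, 0, 0, 0, 0, 0])

```text
clock: 7.38
position: [0.4425, 0.1735, 0.0891]
ee_rot: [-0.0, 0.12, 0.993, 0.001]
contact_force: [-4.6, 5.8, 6.1]
width: 0.0451
gripper_force: 73.3
```

Request:
move_tool(moves=[0, 0, 0, 0.05, 0, 0, 0, 0.05, 0, 0, 0, 0.05, 0, 0, 0, 0])

```text
clock: 7.72
position: [0.4421, 0.1736, 0.089]
ee_rot: [-0.001, 0.195, 0.981, 0.001]
contact_force: [-4.4, 5.8, 6.9]
width: 0.045
gripper_force: 73.2
```

Request:
move_tool(moves=[0.0006, 0.0003, 0, 0, 0, 0, 0, 0.08, 0, 0, 0, 0.08, 0, 0, 0, 0], only="pos|cont|rot")

```text
position: [0.4422, 0.1738, 0.0891]
ee_rot: [-0.0, 0.273, 0.962, 0.001]
contact_force: [-3.1, 4.6, 5.4]
```

Request:
move_tool(moves=[0, 0, 0, 0.08, 0, 0, 0, 0.08, 0, 0, 0, 0.08, 0, 0, 0, 0], only="pos|cont|rot")

```text
position: [0.4422, 0.1741, 0.089]
ee_rot: [-0.0, 0.386, 0.922, 0.001]
contact_force: [-2.7, 4.6, 5.1]
```

Request:
move_tool(moves=[0, 0, 0, 0.08, 0, 0, 0, 0.08, 0, 0, 0, 0.08, 0, 0, 0, 0], only="pos|cont|rot")

```text
position: [0.4426, 0.1743, 0.0888]
ee_rot: [-0.0, 0.494, 0.87, 0.001]
contact_force: [-1.4, 6.0, 3.7]
```

```bash
python3 -c "
from h import *
totool([.4433,.1735,.0675])"
```

```text
pos [0.4426 0.1743 0.0888] toolx [-0.5122  0.8589  0.0012] z [ 0.0012  0.002  -1.    ] delta tool [-0.0011  0.0001  0.0213] q [ 0.228  0.287  1.956  0.002  0.897 -0.312]
```

Request:
move_tool(moves=[0.0005, 0.0003, 0.001, 0, 0, 0, 0, 0.08, 0, 0, 0, 0.06, 0, 0, 0, 0], only="pos|cont|rot")

```text
position: [0.4431, 0.1744, 0.0876]
ee_rot: [0.001, 0.553, 0.833, 0.001]
contact_force: [-0.5, 4.1, -0.4]
```

Request:
move_tool(moves=[0, 0, 0, 0.06, 0, 0, 0, 0.06, 0, 0, 0, 0], only="pos|cont|rot")

```text
position: [0.4428, 0.1745, 0.0874]
ee_rot: [0.0, 0.601, 0.799, 0.001]
contact_force: [-1.2, 5.5, -1.5]
```

Request:
move_tool(moves=[0, 0, 0, 0.06, 0, 0, 0, 0.06, 0, 0, 0, 0], only="pos|cont|rot")

```text
position: [0.4435, 0.1744, 0.0879]
ee_rot: [0.001, 0.648, 0.762, 0.001]
contact_force: [-0.2, 3.3, 7.0]
```

The push vanished around 0.95 to 1.05 rad, so the keyways lined up there. I'll turn back slightly and press.

Request:
move_tool(moves=[0, 0, 0, -0.06, 0, 0, 0, -0.07, 0, 0, 0.001, 0, 0, 0, 0, 0, 0, 0, 0, 0], only="pos|cont|rot")

```text
position: [0.443, 0.1744, 0.0865]
ee_rot: [0.0, 0.598, 0.802, 0.001]
contact_force: [0.1, 5.2, 0.6]
```

Request:
move_tool(moves=[0, 0, 0.002, 0, 0, 0, 0.002, 0, 0, 0, 0, 0, 0, 0, 0, 0], only="pos|cont|rot")

```text
position: [0.4429, 0.1745, 0.0822]
ee_rot: [0.0, 0.598, 0.802, 0.001]
contact_force: [-0.2, 6.5, -1.0]
```

Request:
move_tool(moves=[0.0008, 0, 0.003, 0, 0, 0, 0.003, 0, 0, 0, 0.003, 0, 0, 0, 0, 0, 0, 0, 0, 0], finger_gap=0.03, grip_n=100, only="pos|cont|rot")

```text
position: [0.4428, 0.1746, 0.0735]
ee_rot: [0.001, 0.597, 0.802, 0.0]
contact_force: [-0.1, 2.9, 4.4]
```

Request:
move_tool(moves=[0, 0, 0.003, 0, 0, 0, 0.002, 0, 0, 0, 0, 0, 0, 0, 0, 0, 0, 0, 0, 0], only="pos|cont|rot")

```text
position: [0.4428, 0.1747, 0.069]
ee_rot: [0.001, 0.597, 0.802, 0.001]
contact_force: [-1.5, 3.4, 7.6]
```

Request:
move_tool(moves=[0, 0, 0.002, 0, 0, 0, 0, 0, 0, 0, 0, 0, 0, 0, 0, 0], only="pos|cont|rot")

```text
position: [0.4428, 0.1747, 0.0673]
ee_rot: [0.001, 0.597, 0.802, 0.001]
contact_force: [-0.9, 1.8, 8.8]
```

Request:
move_tool(moves=[0, 0, 0.001, 0, 0, 0, 0, 0, 0, 0, 0, 0, 0, 0, 0, 0], only="pos|cont|rot")

```text
position: [0.4428, 0.1747, 0.0672]
ee_rot: [0.001, 0.597, 0.802, 0.001]
contact_force: [-3.2, 1.9, 17.9]
```

Request:
move_tool(moves=[0, 0, 0.001, 0, 0, 0, 0, 0, 0, 0, 0, 0, 0, 0, 0, 0])

```text
clock: 12.13
position: [0.4428, 0.1747, 0.0671]
ee_rot: [0.001, 0.597, 0.802, 0.001]
contact_force: [-5.9, 1.4, 26.6]
width: 0.0445
gripper_force: 105.5
```

The force rose steeply at TCP z = 0.067, which is the seat height. One check picture before handing in.

Request:
move_tool(moves=[0, 0, 0, 0, 0, 0, 0, 0, 0, 0, 0, 0, 0, 0, 0, 0, 0, 0, 0, 0])

```text
clock: 12.55
position: [0.4428, 0.1747, 0.0672]
ee_rot: [0.001, 0.597, 0.802, 0.001]
contact_force: [-5.1, 2.0, 26.5]
width: 0.0446
gripper_force: 105.5
```

```bash
python3 -c "
from h import *
d=optics.get_image('side'); u,v=345,230; cv2.imwrite('pics/g3.png',cv2.resize(d['img'][v-50:v+40,u-50:u+50,::-1],None,fx=6,fy=6,interpolation=cv2.INTER_CUBIC))"
```

```text
(no output)
```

View pics/g3.png

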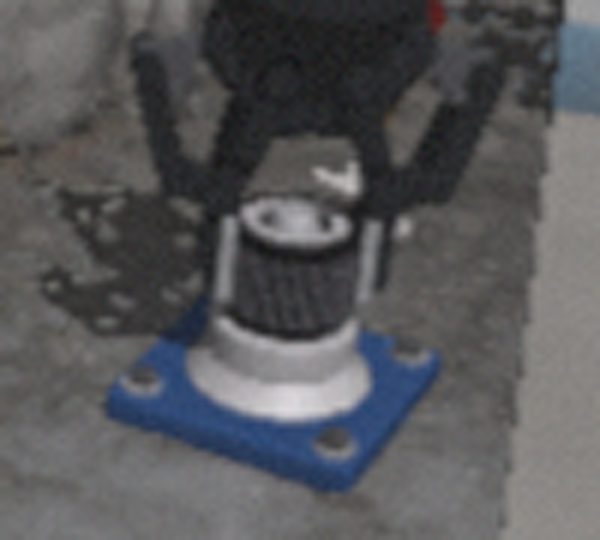

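The collar (centre about (297,265)) sits flush on the aluminium seat and is still gripped. No gap or orange plate is visible. Handing in.

```bash
python3 -c "
from rig import ticket
print(ticket.sign_off())"
```

```text
the job is handed in; nothing more can be done
None
```

The collar is keyed over the lugs, pressed onto the aluminium seat and still gripped (about 105 N grip, 26 N push); the job was handed in at about 12.6 s, and sign-off returned no verdict.

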